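# Clear the rejected wall panel off the spray turntable

### The arm

A 6-joint arm with a two-finger parallel gripper is mounted at the origin on the work surface. World frame = base frame: x ahead of the robot, y to its left, z up, the work surface at z = 0. Lengths are in m, angles in rad, forces in N, time in s.
With the tool pointing down it reaches from about 0.425 to 1.125 m from the base axis. Payload 14.9 kg.
Tool frame: the origin (TCP) lies at the very end of the fingers, on their centre line; the grasp point (between the pads) lies manip.tcp_to_grasp behind it (manip.tcp_to_grasp is the distance from the TCP to the grasp point, in m); z points along the fingers, y is the line along which they close (so a half turn about z gives the same grasp; the last joint's range is limited). The gripper opens to 91 mm and grips with 3 to 60 N. Pads are 32 mm wide; open, the fingers measure 118 mm over their backs; the gripper's body (76 mm by 178 mm) begins 60 mm behind the grasp point.
Start: joints at [-1.305, 0.379, 1.734, -0, 1.028, -0.033], TCP at [0.206, -0.669, 0.214] pointing down, gripper open.
Joint ranges: [-2.77, 2.77], [-0.74, 2.19], [0, 2.66], [-1.06, 4.2], [0.31, 2.87], [-3.08, 3.08]. Speed limits (rad/s): [1.89, 1.89, 2.39, 3.14, 3.14, 3.14].

### API

Orientations are given as a unit quaternion [x, y, z, w].
In Python, from station import manip gives the robot as it stands.
- The arm moves only by the shell command python3 -m pendant 'ROWS' [OPENING] [FORCE]. ROWS is JSON, a list of rows, each an object with "linear": the shift along the tool's x, y, z in m, a list of three; "twist": the turn, a rotation vector about the tool's x, y, z in rad, a list of three. In form: [{"linear": [x, y, z], "twist": [rx, ry, rz]}, ...]. A call has 1 to 8 rows; each row is the pose to reach, as a shift and turn from the pose commanded when the call began, along the tool's axes at that moment; what a row does not reach only later rows make up. A row lasts 1/8 s, in which the tool goes at most 62.5 mm and 10.7 degrees, less where a joint would pass 70% of its speed; a pose out of reach is approached as far as the arm can. A call with a gripper value outside its range is refused whole. OPENING is the finger opening in m, from 0 to 0.0912, set as the call begins (- or left out, the last holds). The fingers move at their own pace and stop on an object; FORCE is the grip in N (left out, the last holds). Time passes only in rows, so rows that repeat a pose let the fingers close. It gives the time, the measured TCP pose, the force, the opening and the grip force at its end, in the units of the state.
- manip.get_state(): the state, without advancing time (a new reading comes with each control period).
- manip.snapshot(name): name is "side" or "top"; returns the picture (400x640x3 uint8, red, green, blue); there is no depth.
- manip.camera_model(name): a dict with "fov_y" (degrees; the focal length in pixels is half the picture's height over the tangent of half this angle, whatever the lens; pixels are square), "cx", "cy" (the principal point, pixels), "R" (3x3) and "t" (3): a world point X has camera coordinates R X + t. Camera axes: x right, y down, z forward; pixel columns grow to the right and rows downward; lengths in m; the calibration is good to about 2 mm. A picture is of the moment at which its call begins. camera_model takes no time and is no camera call.
- manip.hand_in(): hands the job in; it is judged then, once.
Trained networks look in the newest picture that a camera, given by its name, has taken for a name from the list of things; names that differ only in an ending like _2 or _b are one class to them, and where a whole thing is asked for, a point or a joint stands for the part that bears it (a point fixed in the world has none). Each returns a list of dicts, best first, with "p" (0 to 1); they miss things now and then, are a little off and sometimes report something else, mostly with a low value. They report only what shows in the picture. A call takes as long as a camera call. They do not tell look-alikes from the thing itself.
- manip.search_frame(camera, name): "centre" ([x, y, z] in m, in the coordinates of the camera as it stood for that picture, good to about 4 mm: the middle of the surface that is visible of it).
- manip.masks_of(camera, name): "pixels" (400x640 bool, what is visible of it).
- manip.landmark_of(camera, name): "centre" ([x, y, z] in m, in the coordinates of the camera as it stood for that picture, good to about 4 mm: a listed point, or the origin of a listed thing).
The state is a dict: "clock": time; "joint_pos": joint angles; "joint_velocities": joint speeds; "effort": joint torques, N m; "tcp_pos": TCP position; "tool_rot": TCP orientation; "contact_force": force on the tool from outside, world axes, zero at the start; "moment": the same for the moment, N m; "grip_width": opening from 0.0 (shut) to 1.0 (fully open); "finger_force": force on a finger pad.
Only numpy, scipy, OpenCV 4.12 (cv2) and the standard library are available. Lean on these libraries where they do the work, as an engineer would, in place of code of your own. Each camera call takes 0.05 s, during which the arm holds its last target. There are 200 camera calls.

### The job

The model wall panel leaning in the holder on the blue turntable is a reject: draw it out of its inclined slot and lower it into the wire basket before letting go. Then turn the turntable's round lock ring counter-clockwise (seen from above) until its pointer is fully home against the stop lug. Leave the good panel and the other things on the bench where they stand.

Things in the scene. Friction and masses are not known exactly. Their poses are not given: they have to be found in the camera images.
- panel: the rejected panel: off-white cast resin house wall with a door in its relief, a flat plate 14 mm thick (its x), 120 mm wide (its y), 100 mm high (its z), about 0.17 kg. Origin at the middle of its lower edge, z up the panel. It starts leaning about 30 degrees, top towards the robot, in the turntable's inclined slot; its top 47 mm stand free on both faces
- panel_center (a point): centre of the rejected panel, 50 mm up its z from its lower edge
- panel_top (a point): middle of the rejected panel's upper edge
- turntable: blue plastic turntable, fixed: disc 280 mm across, its top 45 mm above the origin (centre of the underside), z up. The lock ring stands at its middle, the panel's aluminium slot holder on its +x edge (far from the robot at yaw 0). Stop lug: aluminium block 14 mm high at x = 10, y = -46 mm
- slot (a point): middle of the holder's slot floor, under the panel's lower edge. The slot leans 30 degrees like the panel: 80 mm wide, gap 16 mm; backrest on the lower (ring) side 53 mm up the panel, lip on the upper side 31 mm up it, so the panel comes out only along its own z. Backrest top: 72 mm from the ring's axis, 106 mm above the bench
- lock_ring (a joint): angle of the ring, growing counter-clockwise from above; 2.2 = locked, pointer against the stop lug (end of travel); starts 0 to 0.5; stiff, stays where left. Ribbed aluminium cylinder 52 mm across, 50 mm tall; pointer: a tab 10 mm wide on its lowest 14 mm, reaching 50 mm from the axis, along the turntable's -y when locked
- ring_top (a point): centre of the lock ring's top face, on its axis, 95 mm above the bench; the ring's side is free to grip over its upper 34 mm
- basket: steel wire basket, open on top, fixed: 210 mm (its x) by 170 mm (its y), 90 mm high, wall 4 mm, floor 3 mm; origin at the centre of its underside
- good_panel: a good panel of the same size (no door in its relief) in an aluminium drying stand at the far side of the bench; leave alone. Origin at the centre of its lower edge
- cup: white ceramic mixing cup, 66 mm across, 60 mm high; bystander. Origin under its centre
- pin_vise: stainless pin vise lying on the bench, 92 mm long along its x, 18 mm thick; bystander. Origin under its middle
- jar_a: paint jar 48 mm across, 65 mm high; bystander. Origin under its centre
- jar_b: paint jar 48 mm across, 65 mm high; bystander. Origin under its centre
- thinner: white bottle 60 mm across, 130 mm high; bystander. Origin under its centre
Not all that is in view belongs to the job. Leave any pink or purple look-alike of the panel alone.

How it is judged:
By the outcome, as a careful person would: the job done as asked, in the order asked, and still so for the second after the job is handed in, with the robot touching nothing.
It also fails if it takes over 67 s, if anything falls off the work surface, if the arm or the gripper's body presses on something with over 40 N, if the wrist force passes 120 N, or if a joint passes its speed limit or range.

## Working session

There is one attempt and no reset: what is moved stays moved. The work goes in short steps, Python scripts to look and compute and a shell command to move; the robot and the scene stay as the last step left them, time stands still between calls to the robot, and variables do not carry over. Pictures are saved under pics/ and viewed, at most 12 in all, crops included, and the job is handed in when it is done.

```bash
ls; mkdir -p pics
python3 - <<'E'
from station import manip
import cv2,numpy as np
print(manip.tcp_to_grasp, manip.get_state())
for c in("side","top"):
    im=manip.snapshot(c); cv2.imwrite(f"pics/{c}0.png",im[:,:,::-1])
    m=manip.camera_model(c);R=np.array(m["R"]);t=np.array(m["t"])
    print(c,m["fov_y"],m["cx"],m["cy"],"cam at",-R.T@t, "fwd",R[2])
    for n in["panel_center","panel_top","panel","turntable","slot","ring_top","basket","good_panel","cup","pin_vise","jar_a","jar_b","thinner"]:
        for d in manip.landmark_of(c,n)[:2]:
            print(n,round(d["p"],2),np.round(R.T@(np.array(d["centre"])-t),3))
print(manip.get_state()["clock"])
E
```

```text
pics
0.0188 {'clock': 0.0, 'joint_pos': array([-1.30528330e+00,  3.79418721e-01,  1.73477516e+00, -1.05923218e-05,
        1.02851329e+00, -3.33173345e-02]), 'joint_velocities': array([-0.00088624, -0.00045895,  0.00155528, -0.00040208, -0.00069713,
        0.00216434]), 'effort': array([ 1.80613806e-03, -7.63711596e+01, -4.34362686e+01,  6.50855689e-02,
        4.24369331e-02, -7.95988376e-05]), 'tcp_pos': array([ 0.20595763, -0.66859754,  0.21328394]), 'tool_rot': array([ 9.88857743e-01,  1.48862535e-01, -6.90551443e-05, -5.52978337e-04]), 'contact_force': array([ 0.02508146,  0.02049789, -0.44391388]), 'moment': array([-0.01759104, -0.05689941,  0.05417736]), 'finger_force': 0.0, 'grip_width': 0.9998824519570959}
side 50.97959854841069 320.6529345327981 193.9545755083672 cam at [ 0.5304872  -0.90209162  0.68458869] fwd [ 0.05622354  0.81672297 -0.57428433]
panel_center 0.86 [ 0.546 -0.481  0.007]
panel_center 0.8 [ 0.351 -0.457  0.008]
panel_top 0.83 [ 0.59  -0.502  0.011]
panel_top 0.75 [ 0.579 -0.212  0.152]
panel 0.95 [ 0.398 -0.479  0.007]
panel 0.87 [ 0.502 -0.457  0.007]
tur
[... 641 characters left out ...]
17  0.0038401  -0.98073998]
panel_center 0.86 [ 0.604 -0.209  0.106]
panel_center 0.7 [ 0.348 -0.463  0.01 ]
panel_top 0.82 [ 0.303 -0.444  0.01 ]
panel_top 0.74 [ 0.585 -0.504  0.01 ]
panel 0.85 [ 0.628 -0.212  0.068]
panel 0.82 [ 0.495 -0.452  0.006]
turntable 0.77 [ 0.522 -0.215 -0.003]
slot 0.92 [ 0.629 -0.211  0.065]
ring_top 0.86 [ 0.52  -0.215  0.097]
ring_top 0.49 [ 0.626 -0.211  0.069]
basket 0.72 [0.507 0.221 0.001]
basket 0.6 [ 0.523 -0.215 -0.   ]
good_panel 0.92 [0.785 0.028 0.033]
cup 0.54 [0.473 0.007 0.001]
pin_vise 0.68 [0.385 0.003 0.004]
pin_vise 0.2 [ 0.58  -0.21   0.148]
jar_a 0.79 [0.75  0.21  0.004]
jar_b 0.79 [0.75  0.21  0.004]
thinner 0.76 [ 0.751 -0.209  0.002]
1.4
```

View pics/side0.png

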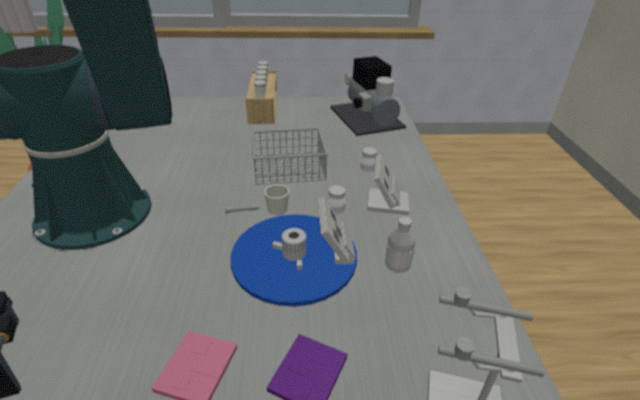

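View pics/top0.png

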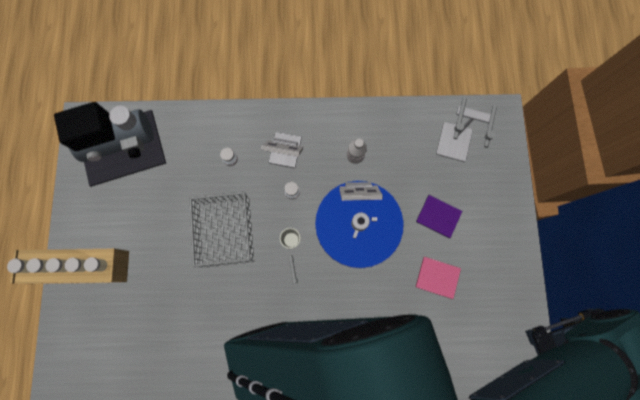

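The side view shows the turntable at (294,258), the leaning panel at (335,230) and the basket at (290,155). In the top view the ring is at (361,221), with the stop lug at about (376,219) and the pointer at about (356,234). The panel's upper edge is near (360,190). The pink and purple plates on the bench are decoys. Next I'll fit the panel/turntable yaw and basket yaw against the masks.

```bash
cat > h.py <<'E'
from station import manip
import cv2,numpy as np
from scipy.spatial.transform import Rotation as Ro
def cam(c):
    m=manip.camera_model(c); return np.array(m["R"]),np.array(m["t"]),200/np.tan(np.radians(m["fov_y"]/2)),m["cx"],m["cy"]
def proj(c,P):
    R,t,f,cx,cy=cam(c); q=np.atleast_2d(P)@R.T+t
    return np.c_[f*q[:,0]/q[:,2]+cx,f*q[:,1]/q[:,2]+cy]
def lm(c,n,k=3):
    R,t,*_=cam(c); return [(round(d["p"],2),np.round(R.T@(np.array(d["centre"])-t),4)) for d in manip.landmark_of(c,n)[:k]]
def tool(tilt,yaw):  # z=(sin tilt,0,-cos tilt), x=+y world, then yaw
    s,c=np.sin(tilt),np.cos(tilt)
    return Ro.from_euler('z',yaw)*Ro.from_matrix(np.array([[0,c,s],[1,0,0],[0,s,-c]]))
def delta(pos,rot): # shift+twist from the present pose
    s=manip.get_state(); r0=Ro.from_quat(s["tool_rot"])
    return np.round(r0.inv().apply(np.array(pos)-s["tcp_pos"]),4),np.round((r0.inv()*rot).as_rotvec(),4)
E
python3 - <<'E'
from h import *
from scipy.optimize import minimize
masks={}
for c in("side","top"):
    manip.snapshot(c)
    for n in("panel","turntable","basket"):
        for d in manip.masks_of(c,n):
            ys,xs=np.nonzero(d["pixels"]); print(c,n,round(d["p"],2),len(xs),xs.mean().round(),ys.mean().round())
            cx,cy=xs.mean(),ys.mean()
            exp=proj(c,{"panel":[.60,-.21,.11],"turntable":[.521,-.215,.045],"basket":[.508,.222,.045]}[n])[0]
            if np.hypot(cx-exp[0],cy-exp[1])<15 and (c,n) not in masks: masks[c,n]=d["pixels"]
np.save("m.npy",masks,allow_pickle=True)
t=np.radians(30)
def corners(p,b):
    x,y,yaw=p;r=Ro.from_euler('z',yaw)
    return np.array([[x,y,0]]+0*np.eye(1,3))+r.apply(b)
ux=np.array([np.cos(t),0,np.sin(t)]);uz=np.array([-np.sin(t),0,np.cos(t)]);uy=np.array([0,1,0])
# holder point unknown along x: params = slot x,y,yaw ; slot z .066
def pan(p): 
    b=[ux*i*.007+uy*j*.06+uz*k+[0,0,.066] for i in(-1,1) for j in(-1,1) for k in(0,.1)]
    return corners(p,np.array(b))
def bas(p): return corners(p,np.array([[i*.105,j*.085,k] for i in(-1,1) for j in(-1,1) for k in(0,.09)]))
def iou(p,f,n):
    s=0
    for c in("side","top"):
        if (c,n) not in masks: continue
        im=np.zeros((1600,2560),np.uint8); cv2.fillConvexPoly(im,np.int32(np.round(cv2.convexHull((proj(c,f(p))*4+1.5).astype(np.float32)))),1)
        m=cv2.resize(masks[c,n].astype(np.uint8),(2560,1600),interpolation=0)
        s-=(im&m).sum()/(im|m).sum()
    return s
for n,f,p0 in(("panel",pan,[.63,-.21,.05]),("basket",bas,[.508,.222,0])):
    r=minimize(iou,p0,(f,n),method="Nelder-Mead",options=dict(initial_simplex=np.array(p0)+np.vstack([[0,0,0],np.diag([.008,.008,.08])])))
    print(n,r.x,r.fun)
    for c in("side","top"): np.save(f"{n}_{c}.npy",proj(c,f(r.x)))
    for dy in(-.08,-.04,0,.04,.08): print(dy,minimize(lambda q:iou([q[0],q[1],r.x[2]+dy],f,n),r.x[:2],method="Nelder-Mead").fun if n=="panel" else iou(r.x+[0,0,dy],f,n))
tiles=[]
for c in("side","top"):
    im=cv2.imread(f"pics/{c}0.png"); u,v=proj(c,[.56,-.215,.08])[0].astype(int)
    big=cv2.resize(im[v-50:v+50,u-66:u+67],None,fx=6,fy=6,interpolation=cv2.INTER_CUBIC)
    for q in np.load(f"panel_{c}.npy"): cv2.circle(big,tuple(((q-[u-66,v-50]+.5)*6).astype(int)),3,(0,0,255),-1)
    cv2.imwrite(f"pics/z_{c}.png",big)
E
```

```text
side panel 0.67 984 332.0 229.0
side panel 0.56 3518 307.0 370.0
side turntable 0.79 8619 290.0 261.0
side basket 0.78 1841 291.0 161.0
top panel 0.82 1135 439.0 217.0
top panel 0.72 457 361.0 194.0
top panel 0.63 1298 438.0 278.0
top turntable 0.67 5539 359.0 227.0
top basket 0.93 1099 223.0 229.0
panel [ 0.62879405 -0.21249589  0.02137803] -1.587557797314077
-0.08 -1.53052111575732
-0.04 -1.5922931851966067
0 -1.6012310892125718
0.04 -1.5662705698048125
0.08 -1.5078370302531061
basket [0.50359206 0.22171703 0.11243793] -0.7206874493260356
-0.08 -0.6807064384368642
-0.04 -0.7065961916101545
0 -0.7206874493260356
0.04 -0.7083441136313973
0.08 -0.6837097043534316
```

View pics/z_top.png

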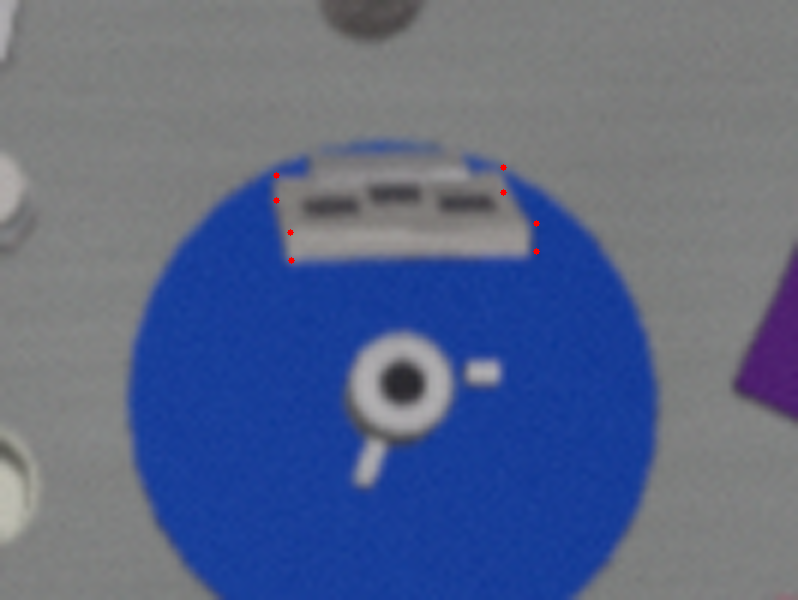

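View pics/z_side.png

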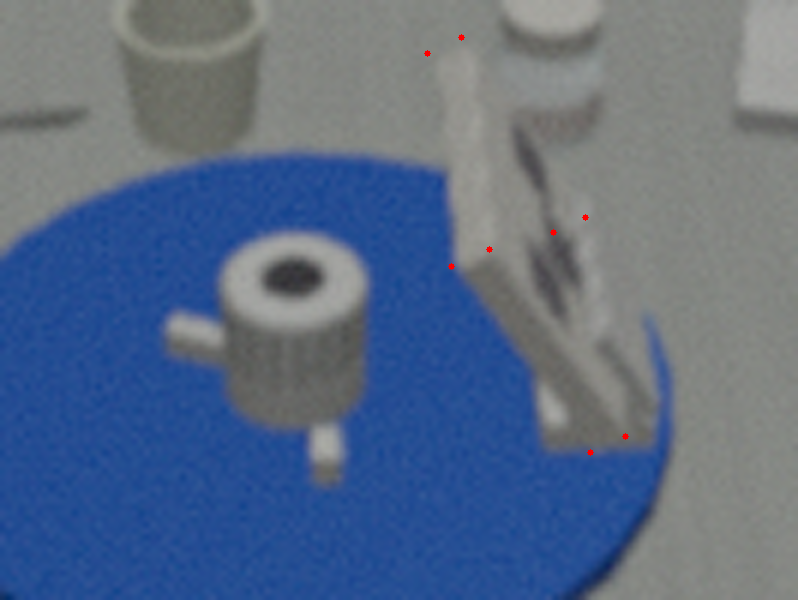

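```bash
cat > fit.py <<'E'
from h import *
from scipy.optimize import least_squares
t=np.radians(30);ux=np.array([np.cos(t),0,np.sin(t)]);uz=np.array([-np.sin(t),0,np.cos(t)]);uy=np.array([0,1,0])
off={c:proj(c,[.56,-.215,.08])[0].astype(int)-[66,50] for c in("side","top")}
pc=lambda i,j,k:("p",ux*i*.007+uy*j*.06+uz*k)
r=lambda *v:("t",np.array(v))
obs=[("top",pc(-1,1,.1),290,262),("top",pc(-1,-1,.1),531,256),("top",pc(1,1,.1),287,231),("top",pc(1,-1,.1),534,226),
("side",pc(-1,1,.1),441,56),("side",pc(-1,-1,.1),456,266),("side",pc(1,-1,.1),491,251),
("top",r(0,0,.095),402,383),("side",r(0,0,.095),294,281),("top",r(.010,-.046,.059),483,370),("side",r(.010,-.046,.059),327,440),
("top",("q",.05),364,484),("side",("q",.05),172,322)]
def pts(p):
    x,y,w,d,h,a=p;R=Ro.from_euler('z',w);o=[]
    for c,(k,b),u,v in obs:
        if k=="p":b=b+[d,0,h]
        if k=="q":
            b=[.05*np.cos(a),.05*np.sin(a),.059]
        o.append((proj(c,R.apply(b)+[x,y,0])[0]-off[c]+.5)*6-[u,v])
    return np.ravel(o)
s=least_squares(pts,[.521,-.215,.02,.108,.066,2.9],loss="soft_l1",f_scale=4)
x,y,w,d,h,a=s.x
if __name__=="__main__":
    print(s.x,"ring q",a+np.pi/2-np.pi*2+2.2+0);print(pts(s.x).reshape(-1,2).round(1))
    R=Ro.from_euler('z',w); top=R.apply(uz*.1+[d,0,h])+[x,y,0]; print("top",top,"slot",R.apply([d,0,h])+[x,y,0])
    rot=tool(t,w); z=rot.apply([0,0,1])
    for b in(.14,.0,-.043): print(b,"tcp",top-z*b,delta(top-z*b,rot))
E
python3 fit.py
```

```text
[ 0.52110973 -0.21296512  0.01135266  0.10884231  0.06424477  2.76064317] ring q 0.24825418843070413
[[-2.  -4.6]
 [ 1.9 -5.1]
 [ 0.9 -0.8]
 [-0.3 -2.4]
 [-8.8 -0.5]
 [-2.7  2.4]
 [-0.3  0. ]
 [ 2.3 -5.8]
 [-1.5 -5.8]
 [ 1.1 -3.3]
 [-2.7 -2. ]
 [ 1.4 -6.4]
 [-3.9 -2.1]]
top [ 0.57994825 -0.21229712  0.15084731] slot [ 0.62994503 -0.2117295   0.06424477]
0.14 tcp [ 0.50995276 -0.21309179  0.27209087] (array([ 0.4246, -0.3463, -0.0581]), array([-0.449 ,  0.3355, -1.2522]))
0.0 tcp [ 0.57994825 -0.21229712  0.15084731] (array([ 0.4917, -0.3264,  0.0631]), array([-0.449 ,  0.3355, -1.2522]))
-0.043 tcp [ 0.60144687 -0.21205304  0.11360822] (array([ 0.5124, -0.3203,  0.1004]), array([-0.449 ,  0.3355, -1.2522]))
```

```bash
python3 -m pendant '[{"linear":[0.1,-0.08,0.0],"twist":[-0.05,0.04,-0.15]},{"linear":[0.4246,-0.3463,-0.0581],"twist":[-0.449,0.3355,-1.2522]},{"linear":[0.4246,-0.3463,-0.0581],"twist":[-0.449,0.3355,-1.2522]},{"linear":[0.4246,-0.3463,-0.0581],"twist":[-0.449,0.3355,-1.2522]},{"linear":[0.4246,-0.3463,-0.0581],"twist":[-0.449,0.3355,-1.2522]},{"linear":[0.4246,-0.3463,-0.0581],"twist":[-0.449,0.3355,-1.2522]},{"linear":[0.4246,-0.3463,-0.0581],"twist":[-0.449,0.3355,-1.2522]},{"linear":[0.4246,-0.3463,-0.0581],"twist":[-0.449,0.3355,-1.2522]}]' 0.05 20; python3 fit.py | tail -4; python3 -c "
from h import *;print(manip.get_state()['joint_pos'],manip.get_state()['clock'])"
```

```text
clock: 2.8
tcp_pos: [0.4821, -0.254, 0.2663]
tool_rot: [0.678, 0.688, 0.184, 0.183]
contact_force: [1.4, -1.0, 0.5]
grip_width: 0.546
finger_force: 0.0
top [ 0.57994825 -0.21229712  0.15084731] slot [ 0.62994503 -0.2117295   0.06424477]
0.14 tcp [ 0.50995276 -0.21309179  0.27209087] (array([0.0405, 0.0275, 0.0092]), array([ 0.0017, -0.0004,  0.0032]))
0.0 tcp [ 0.57994825 -0.21229712  0.15084731] (array([0.0405, 0.0272, 0.1492]), array([ 0.0017, -0.0004,  0.0032]))
-0.043 tcp [ 0.60144687 -0.21205304  0.11360822] (array([0.0405, 0.0272, 0.1922]), array([ 0.0017, -0.0004,  0.0032]))
[-0.68854612 -0.09103849  2.24636227  0.56497208  0.64840455 -1.10080906] 2.8
```

```bash
python3 -m pendant '[{"linear":[0.0405,0.0275,0.009],"twist":[0,0,0]},{"linear":[0.0405,0.0275,0.065],"twist":[0,0,0]},{"linear":[0.0405,0.0275,0.12],"twist":[0,0,0]},{"linear":[0.0405,0.0275,0.14],"twist":[0,0,0]},{"linear":[0.0405,0.0275,0.14],"twist":[0,0,0]}]'; python3 fit.py | tail -2
python3 - <<'E'
from h import *
tiles=[]
for c in("top","side"):
    im=manip.snapshot(c)[:,:,::-1]; u,v=proj(c,[.58,-.215,.15])[0].astype(int)
    tiles.append(cv2.resize(im[v-60:v+60,u-40:u+40],None,fx=5,fy=5,interpolation=cv2.INTER_CUBIC))
cv2.imwrite("pics/pre.png",np.hstack(tiles))
for c in("top","side"): print(lm(c,"panel_top"))
E
```

```text
clock: 3.42
tcp_pos: [0.5748, -0.2135, 0.157]
tool_rot: [0.679, 0.687, 0.184, 0.181]
contact_force: [-0.3, -0.8, 0.5]
grip_width: 0.55
finger_force: 0.0
0.0 tcp [ 0.57994825 -0.21229712  0.15084731] (array([0.0011, 0.0014, 0.0079]), array([-0.0023, -0.0014, -0.0001]))
-0.043 tcp [ 0.60144687 -0.21205304  0.11360822] (array([0.001 , 0.0015, 0.0509]), array([-0.0023, -0.0014, -0.0001]))
[(0.73, array([ 0.3033, -0.445 ,  0.0114])), (0.72, array([0.7503, 0.211 , 0.0018])), (0.69, array([ 0.576 , -0.2127,  0.1504]))]
[(0.73, array([ 0.5902, -0.5041,  0.0109])), (0.7, array([ 0.5795, -0.214 ,  0.1554])), (0.55, array([ 0.3015, -0.447 ,  0.0048]))]
```

View pics/pre.png

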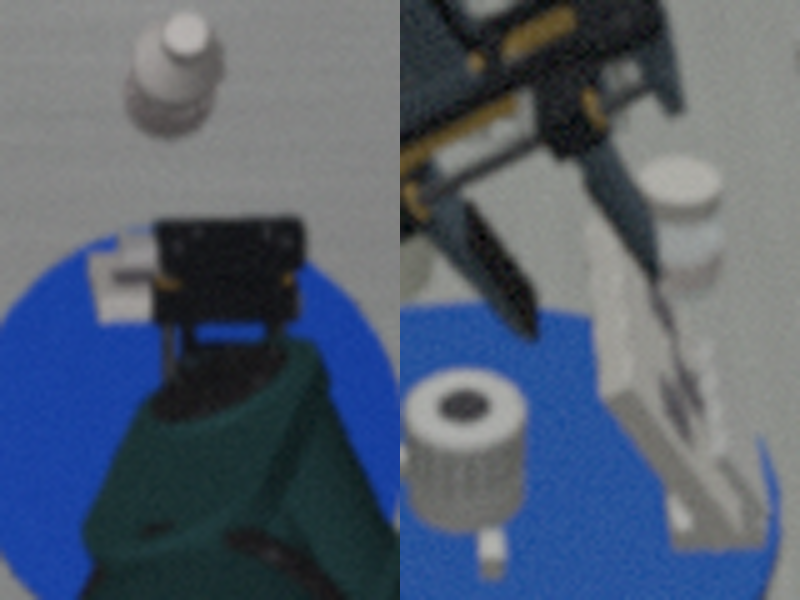

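The top crop has the gripper over the panel's top edge, and the side crop has a finger on each face, tips at about (535,335) and (655,275). So the panel is straddled and I'll go in and grip.

```bash
python3 -m pendant '[{"linear":[0.001,0.001,0.02],"twist":[0,0,0]},{"linear":[0.001,0.001,0.045],"twist":[0,0,0]},{"linear":[0.001,0.001,0.045],"twist":[0,0,0]},{"linear":[0.001,0.001,0.045],"twist":[0,0,0]}]' && python3 -m pendant '[{"linear":[0,0,0],"twist":[0,0,0]},{"linear":[0,0,0],"twist":[0,0,0]},{"linear":[0,0,0],"twist":[0,0,0]},{"linear":[0,0,0],"twist":[0,0,0]},{"linear":[0,0,0],"twist":[0,0,0]}]' 0.0 30
```

```text
clock: 4.12
tcp_pos: [0.5983, -0.2129, 0.1211]
tool_rot: [0.679, 0.687, 0.184, 0.182]
contact_force: [0.2, -0.1, 0.2]
grip_width: 0.548
finger_force: 0.0
clock: 4.75
tcp_pos: [0.5987, -0.2129, 0.1203]
tool_rot: [0.679, 0.687, 0.184, 0.182]
contact_force: [2.6, 0.1, 3.3]
grip_width: 0.155
finger_force: 30.0
```

```bash
python3 -m pendant '[{"linear":[0,0,-0.008],"twist":[0,0,0]},{"linear":[0,0,-0.02],"twist":[0,0,0]},{"linear":[0,0,-0.035],"twist":[0,0,0]},{"linear":[0,0,-0.05],"twist":[0,0,0]},{"linear":[0,0,-0.065],"twist":[0,0,0]},{"linear":[0,0,-0.085],"twist":[0,0,0]},{"linear":[0,0,-0.11],"twist":[0,0,0]},{"linear":[0,0,-0.11],"twist":[0,0,0]}]'
python3 - <<'E'
from h import *
im=manip.snapshot("side")[:,:,::-1]; cv2.imwrite("pics/lift.png",cv2.resize(im[80:330,150:450],None,fx=2,fy=2,interpolation=cv2.INTER_CUBIC))
yb=.112; y=Ro.from_euler('z',yb)
# basket pose: tool vertical, panel plane across basket x
print(manip.get_state()["joint_pos"])
base=np.array([.506,.222,0])
for z in(.30,.10,.065): print(z,delta(base+y.apply([0.0,0,z]),tool(0,yb)))
for c in("top","side"): print(lm(c,"basket",1))
E
```

```text
clock: 5.75
tcp_pos: [0.5431, -0.2136, 0.2164]
tool_rot: [0.679, 0.687, 0.184, 0.183]
contact_force: [0.6, 0.5, -2.6]
grip_width: 0.148
finger_force: 30.0
[-0.53445848  0.04604354  2.22349012  0.58981821  0.48508692 -1.01862287]
0.3 (array([ 0.4358,  0.0144, -0.0895]), array([ 0.5237,  0.0269, -0.0984]))
0.1 (array([ 0.4359, -0.0857,  0.0836]), array([ 0.5237,  0.0269, -0.0984]))
0.065 (array([ 0.4359, -0.1032,  0.1139]), array([ 0.5237,  0.0269, -0.0984]))
[(0.49, array([ 0.5781, -0.2129,  0.1496]))]
[(0.87, array([ 0.5083,  0.2224, -0.0006]))]
```

View pics/lift.png

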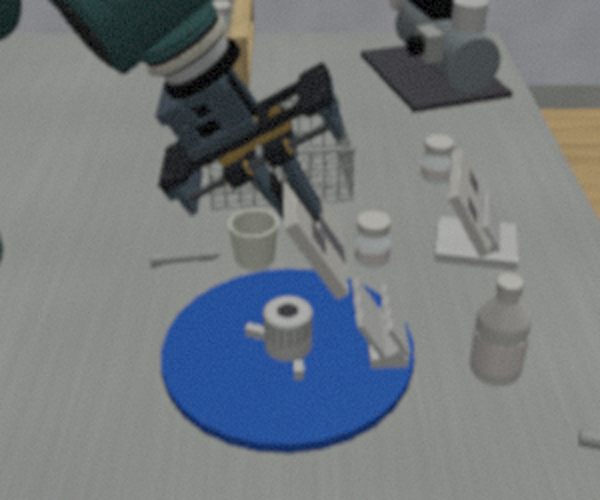

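The panel is clear of the holder and held between the fingers, with its lower end at about (340,290) in the crop and the empty slot at (385,330). Next it goes to the basket.

```bash
python3 -m pendant '[{"linear":[0.03,0.005,-0.02],"twist":[0.06,0.003,-0.01]},{"linear":[0.08,0.01,-0.05],"twist":[0.15,0.007,-0.03]},{"linear":[0.14,0.0144,-0.08],"twist":[0.25,0.012,-0.05]},{"linear":[0.2,0.0144,-0.0895],"twist":[0.35,0.018,-0.07]},{"linear":[0.26,0.0144,-0.0895],"twist":[0.45,0.023,-0.085]},{"linear":[0.32,0.0144,-0.0895],"twist":[0.5237,0.0269,-0.0984]},{"linear":[0.38,0.0144,-0.0895],"twist":[0.5237,0.0269,-0.0984]},{"linear":[0.42,0.0144,-0.0895],"twist":[0.5237,0.0269,-0.0984]}]' && python3 -m pendant '[{"linear":[0.01,0,0],"twist":[0,0,0]},{"linear":[0.016,0,0],"twist":[0,0,0]},{"linear":[0.016,0,0],"twist":[0,0,0]}]'
python3 - <<'E'
from h import *
y=Ro.from_euler('z',.112)
for z in(.2,.075): print(z,delta(np.array([.506,.222,0])+y.apply([0.0,0,z]),tool(0,.112)))
tiles=[]
for c in("top","side"):
    im=manip.snapshot(c)[:,:,::-1]; u,v=proj(c,[.51,.222,.12])[0].astype(int)
    u,v=max(u,65),max(v,75)
    tiles.append(cv2.resize(im[v-75:v+75,u-65:u+65],None,fx=3,fy=3,interpolation=cv2.INTER_CUBIC))
cv2.imwrite("pics/bas.png",np.hstack(tiles))
print(lm("side","basket",1))
E
```

```text
clock: 6.9
tcp_pos: [0.5059, 0.2091, 0.2986]
tool_rot: [0.666, 0.746, -0.001, -0.001]
contact_force: [0.6, 0.9, -1.8]
grip_width: 0.155
finger_force: 30.0
clock: 7.28
tcp_pos: [0.5045, 0.2217, 0.2995]
tool_rot: [0.666, 0.746, -0.0, -0.001]
contact_force: [-0.6, 0.5, -2.4]
grip_width: 0.154
finger_force: 30.0
0.2 (array([0.0001, 0.0016, 0.0995]), array([-0.0012, -0.0004, -0.0001]))
0.075 (array([0.    , 0.0018, 0.2245]), array([-0.0012, -0.0004, -0.0001]))
[(0.96, array([0.5116, 0.2264, 0.0014]))]
```

View pics/bas.png

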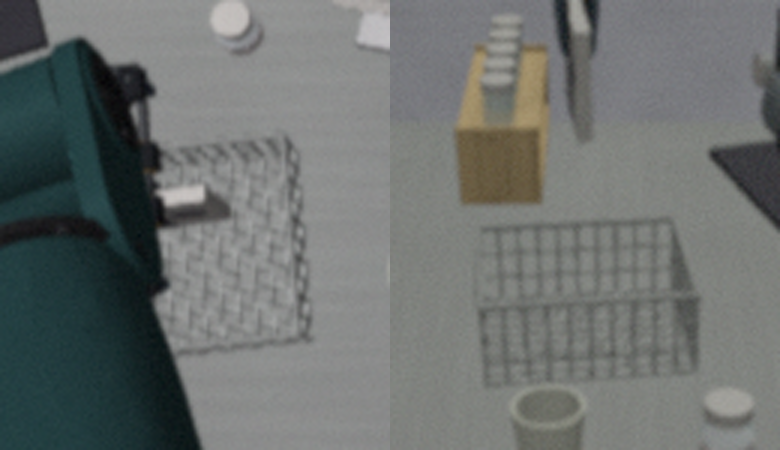

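The top crop has the panel's edge at about (180,197), inside the basket outline, whose right wall runs (290,140)–(310,340). The side crop has it hanging clear above the basket. Lowering now.

```bash
python3 -m pendant '[{"linear":[0,0.002,0.04],"twist":[0,0,0]},{"linear":[0,0.002,0.09],"twist":[0,0,0]},{"linear":[0,0.002,0.13],"twist":[0,0,0]},{"linear":[0,0.002,0.17],"twist":[0,0,0]},{"linear":[0,0.002,0.2],"twist":[0,0,0]},{"linear":[0,0.002,0.218],"twist":[0,0,0]},{"linear":[0,0.002,0.22],"twist":[0,0,0]},{"linear":[0,0.002,0.22],"twist":[0,0,0]}]' && python3 -m pendant '[{"linear":[0,0,0.003],"twist":[0,0,0]},{"linear":[0,0,0.006],"twist":[0,0,0]},{"linear":[0,0,0.008],"twist":[0,0,0]},{"linear":[0,0,0.008],"twist":[0,0,0]}]'
```

```text
clock: 8.43
tcp_pos: [0.5071, 0.2226, 0.0809]
tool_rot: [0.666, 0.746, 0.001, -0.0]
contact_force: [0.5, 0.4, -2.2]
grip_width: 0.153
finger_force: 30.0
clock: 8.93
tcp_pos: [0.5063, 0.2225, 0.0718]
tool_rot: [0.666, 0.746, -0.0, -0.0]
contact_force: [-0.7, -0.1, -1.3]
grip_width: 0.154
finger_force: 30.0
```

```bash
python3 -m pendant '[{"linear":[0,0,0.002],"twist":[0,0,0]},{"linear":[0,0,0.004],"twist":[0,0,0]},{"linear":[0,0,0.004],"twist":[0,0,0]}]' && python3 -m pendant '[{"linear":[0,0,0],"twist":[0,0,0]},{"linear":[0,0,0],"twist":[0,0,0]},{"linear":[0,0,0],"twist":[0,0,0]},{"linear":[0,0,0],"twist":[0,0,0]}]' 0.05 && python3 -m pendant '[{"linear":[0,0,-0.01],"twist":[0,0,0]},{"linear":[0,0,-0.025],"twist":[0,0,0]},{"linear":[0,0,-0.045],"twist":[0,0,0]},{"linear":[0,0,-0.07],"twist":[0,0,0]},{"linear":[0,0,-0.1],"twist":[0,0,0]},{"linear":[0,0,-0.15],"twist":[0,0,0]},{"linear":[0,0,-0.17],"twist":[0,0,0]},{"linear":[0,0,-0.17],"twist":[0,0,0]}]';  python3 - <<'E'
from h import *
tiles=[]
for c in("top","side"):
    im=manip.snapshot(c)[:,:,::-1]; u,v=proj(c,[.51,.222,.05])[0].astype(int)
    tiles.append(cv2.resize(im[v-60:v+60,u-60:u+60],None,fx=3,fy=3,interpolation=cv2.INTER_CUBIC))
cv2.imwrite("pics/rel.png",np.hstack(tiles))
E
```

```text
clock: 9.3
tcp_pos: [0.5063, 0.2225, 0.0677]
tool_rot: [0.666, 0.746, -0.0, -0.001]
contact_force: [0.5, 0.5, -2.5]
grip_width: 0.153
finger_force: 30.0
clock: 9.8
tcp_pos: [0.5064, 0.2225, 0.068]
tool_rot: [0.666, 0.746, 0.0, -0.0]
contact_force: [0.4, -0.1, -0.3]
grip_width: 0.537
finger_force: 0.0
clock: 10.8
tcp_pos: [0.5074, 0.2228, 0.2407]
tool_rot: [0.666, 0.746, 0.002, 0.001]
contact_force: [-0.7, 0.5, -0.8]
grip_width: 0.543
finger_force: 0.0
```

View pics/rel.png

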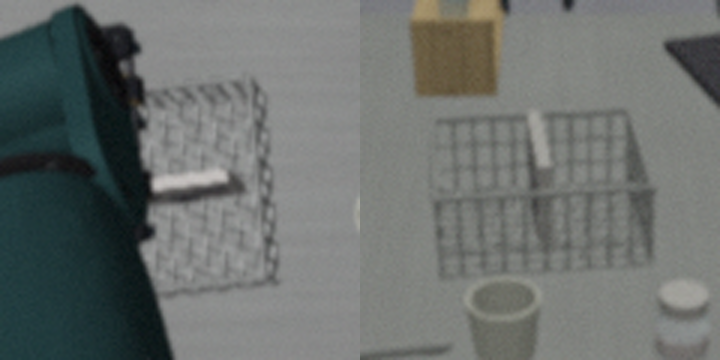

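The panel now stands upright inside the basket (top crop (190,183), side crop (540,170)) and the gripper is clear. On to the ring.

Run:
```python
from h import *
for z in(.2,.066): print(z,delta([.521,-.2145,z],tool(0,.68-np.pi/2)))
```

```text
0.2 (array([-0.4358, -0.0342,  0.0378]), array([-7.000e-04, -4.000e-04,  1.003e+00]))
0.066 (array([-0.4358, -0.0341,  0.1718]), array([-7.000e-04, -4.000e-04,  1.003e+00]))
```

```bash
python3 -m pendant '[{"linear":[-0.04,-0.003,-0.02],"twist":[0,0,0.1]},{"linear":[-0.1,-0.008,-0.02],"twist":[0,0,0.25]},{"linear":[-0.16,-0.013,-0.02],"twist":[0,0,0.4]},{"linear":[-0.22,-0.018,-0.02],"twist":[0,0,0.55]},{"linear":[-0.28,-0.022,-0.02],"twist":[0,0,0.7]},{"linear":[-0.34,-0.027,-0.01],"twist":[0,0,0.85]},{"linear":[-0.4,-0.032,0.01],"twist":[0,0,0.95]},{"linear":[-0.4358,-0.0342,0.038],"twist":[0,0,1.003]}]' 0.075 50 && python3 -m pendant '[{"linear":[0,0,0],"twist":[0,0,0]},{"linear":[0,0,0],"twist":[0,0,0]}]'
python3 - <<'E'
from h import *
for z in(.2,.066): print(z,delta([.521,-.2145,z],tool(0,.68-np.pi/2)))
tiles=[]
im=manip.snapshot("side")[:,:,::-1]; u,v=proj("side",[.521,-.2145,.12])[0].astype(int)
cv2.imwrite("pics/ring.png",cv2.resize(im[v-60:v+60,u-70:u+70],None,fx=5,fy=5,interpolation=cv2.INTER_CUBIC))
manip.snapshot("top")
for c in("top","side"): print(lm(c,"ring_top",2))
E
```

```text
clock: 11.9
tcp_pos: [0.5208, -0.2169, 0.1985]
tool_rot: [0.943, 0.332, -0.0, -0.0]
contact_force: [1.2, 0.3, 0.7]
grip_width: 0.822
finger_force: 0.0
clock: 12.15
tcp_pos: [0.5209, -0.2139, 0.1992]
tool_rot: [0.943, 0.334, -0.001, -0.001]
contact_force: [-0.5, -0.1, 0.6]
grip_width: 0.82
finger_force: 0.0
0.2 (array([-0.0003,  0.0005, -0.0008]), array([-0.0022,  0.0007,  0.0003]))
0.066 (array([-0.0002,  0.0008,  0.1332]), array([-0.0022,  0.0007,  0.0003]))
[(0.37, array([ 6.301e-01, -5.000e-04,  8.000e-04]))]
[(0.93, array([ 0.5196, -0.219 ,  0.0963]))]
```

View pics/ring.png

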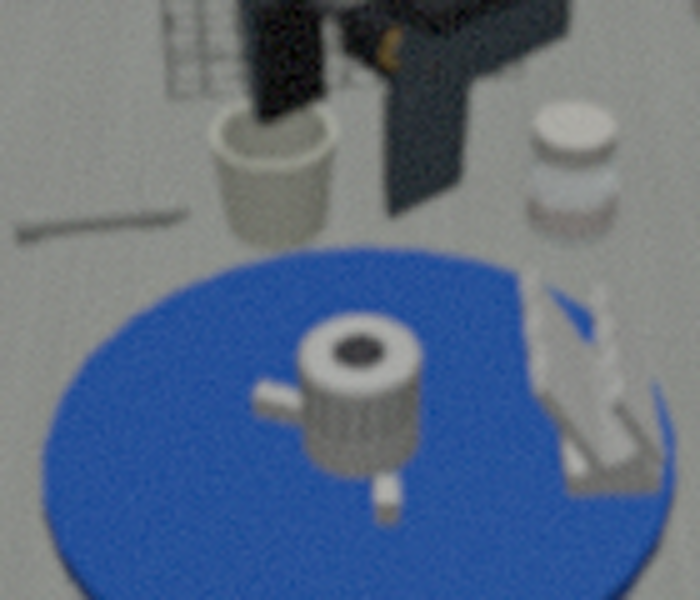

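The gripper hangs above the ring at (360,355), with the pointer at (275,397) and the lug at (387,495). I'll descend and grip.

```bash
python3 -m pendant '[{"linear":[0,0,0.03],"twist":[0,0,0]},{"linear":[0,0,0.07],"twist":[0,0,0]},{"linear":[0,0,0.1],"twist":[0,0,0]},{"linear":[0,0,0.12],"twist":[0,0,0]},{"linear":[0,0,0.132],"twist":[0,0,0]},{"linear":[0,0,0.132],"twist":[0,0,0]},{"linear":[0,0,0.132],"twist":[0,0,0]}]' && python3 -m pendant '[{"linear":[0,0,0],"twist":[0,0,0]},{"linear":[0,0,0],"twist":[0,0,0]},{"linear":[0,0,0],"twist":[0,0,0]},{"linear":[0,0,0],"twist":[0,0,0]}]' 0.0 50
```

```text
clock: 13.22
tcp_pos: [0.5218, -0.2146, 0.0686]
tool_rot: [0.943, 0.334, 0.0, 0.0]
contact_force: [0.9, 0.3, 0.3]
grip_width: 0.817
finger_force: 0.0
clock: 13.72
tcp_pos: [0.5208, -0.2139, 0.068]
tool_rot: [0.943, 0.333, -0.001, -0.001]
contact_force: [-3.6, 6.1, 8.1]
grip_width: 0.561
finger_force: 50.0
```

```bash
python3 -m pendant '[{"linear":[0,0,0],"twist":[0,0,-0.08]},{"linear":[0,0,0],"twist":[0,0,-0.2]},{"linear":[0,0,0],"twist":[0,0,-0.32]},{"linear":[0,0,0],"twist":[0,0,-0.44]},{"linear":[0,0,0],"twist":[0,0,-0.56]},{"linear":[0,0,0],"twist":[0,0,-0.68]},{"linear":[0,0,0],"twist":[0,0,-0.8]},{"linear":[0,0,0],"twist":[0,0,-0.8]}]'
python3 - <<'E'
from h import *
s=manip.get_state();print(s["moment"],s["joint_pos"])
E
```

```text
clock: 14.72
tcp_pos: [0.5209, -0.2139, 0.068]
tool_rot: [0.738, 0.675, -0.0, -0.001]
contact_force: [-2.8, 5.1, 8.1]
grip_width: 0.557
finger_force: 50.0
[0.97430526 0.43817948 0.22092042] [-4.31359604e-01  3.89243486e-01  2.05903242e+00  8.51175200e-04
  6.95125550e-01 -3.43019076e-01]
```

```bash
python3 -m pendant '[{"linear":[0,0,0],"twist":[0,0,-0.1]},{"linear":[0,0,0],"twist":[0,0,-0.22]},{"linear":[0,0,0],"twist":[0,0,-0.34]},{"linear":[0,0,0],"twist":[0,0,-0.46]},{"linear":[0,0,0],"twist":[0,0,-0.58]},{"linear":[0,0,0],"twist":[0,0,-0.7]},{"linear":[0,0,0],"twist":[0,0,-0.82]},{"linear":[0,0,0],"twist":[0,0,-0.94]}]'
python3 - <<'E'
from h import *
s=manip.get_state();print(s["moment"],s["joint_pos"][5])
im=manip.snapshot("side")[:,:,::-1]; u,v=proj("side",[.521,-.2145,.08])[0].astype(int)
cv2.imwrite("pics/turn.png",cv2.resize(im[v-40:v+40,u-50:u+50],None,fx=6,fy=6,interpolation=cv2.INTER_CUBIC))
E
```

```text
clock: 15.72
tcp_pos: [0.521, -0.2139, 0.068]
tool_rot: [0.351, 0.936, 0.0, -0.001]
contact_force: [-1.7, 6.2, 7.5]
grip_width: 0.557
finger_force: 50.0
[ 1.10348176  0.25361111 -0.19338973] -1.2848660356593284
```

View pics/turn.png

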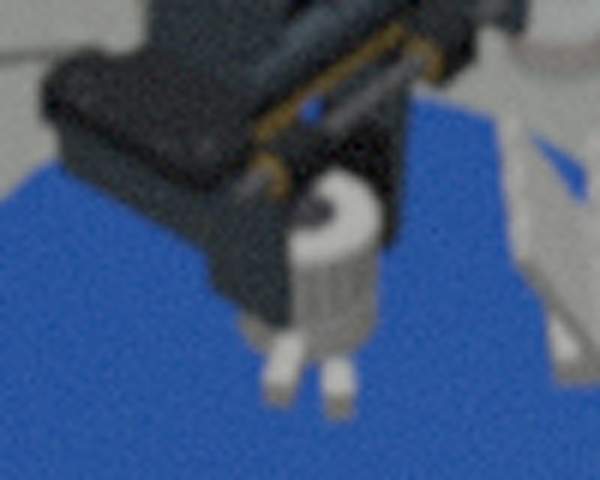

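The ring turned with the gripper. The pointer at (285,370) is a short way from the lug at (338,385), so I'll turn on in small steps until the moment rises.

```bash
for i in 1; do :; done; python3 -m pendant '[{"linear":[0,0,0],"twist":[0,0,-0.05]},{"linear":[0,0,0],"twist":[0,0,-0.1]},{"linear":[0,0,0],"twist":[0,0,-0.1]}]' - 60; python3 -c "
from h import *
s=manip.get_state();print(s['moment'],s['joint_pos'][5],s['effort'][5])"
python3 -m pendant '[{"linear":[0,0,0],"twist":[0,0,-0.03]},{"linear":[0,0,0],"twist":[0,0,-0.06]},{"linear":[0,0,0],"twist":[0,0,-0.06]}]'; python3 -c "
from h import *
s=manip.get_state();print(s['moment'],s['joint_pos'][5],s['effort'][5])"
```

```text
clock: 16.15
tcp_pos: [0.521, -0.2139, 0.068]
tool_rot: [0.305, 0.952, 0.0, -0.001]
contact_force: [-2.7, 5.5, 7.2]
grip_width: 0.561
finger_force: 60.0
[1.11477044 0.18518483 0.19575525] -1.381945463940683 -0.2173451939597726
clock: 16.52
tcp_pos: [0.5211, -0.2139, 0.068]
tool_rot: [0.277, 0.961, 0.0, -0.001]
contact_force: [-1.4, 7.3, 7.1]
grip_width: 0.556
finger_force: 60.0
[1.15601249 0.23582263 0.1191415 ] -1.4415413428805137 -0.14199423138052225
```

```bash
M='import h;s=h.manip.get_state();print(s["moment"][2],s["joint_pos"][5],s["effort"][5])'; python3 -m pendant '[{"linear":[0,0,0],"twist":[0,0,-0.02]},{"linear":[0,0,0],"twist":[0,0,-0.04]},{"linear":[0,0,0],"twist":[0,0,-0.04]}]'|tail -2; python3 -c "$M"
python3 -m pendant '[{"linear":[0,0,0],"twist":[0,0,-0.02]},{"linear":[0,0,0],"twist":[0,0,-0.04]},{"linear":[0,0,0],"twist":[0,0,-0.04]}]'|tail -2; python3 -c "$M"
python3 -m pendant '[{"linear":[0,0,0],"twist":[0,0,-0.02]},{"linear":[0,0,0],"twist":[0,0,-0.04]},{"linear":[0,0,0],"twist":[0,0,-0.04]}]'|tail -2; python3 -c "$M"
```

```text
grip_width: 0.556
finger_force: 60.0
-0.004471696630746234 -1.4812944147118972 -0.15501856338232756
grip_width: 0.558
finger_force: 60.0
-1.1340291683771573 -1.5201879583372153 -1.272135078907013
grip_width: 0.554
finger_force: 60.0
-1.723665344522257 -1.5599315380299108 -1.907627061009407
```

The moment has jumped to the slip level, so the pointer is at the stop. I'll release, back off and check.

```bash
python3 -m pendant '[{"linear":[0,0,0],"twist":[0,0,0]},{"linear":[0,0,0],"twist":[0,0,0]},{"linear":[0,0,0],"twist":[0,0,0]},{"linear":[0,0,0],"twist":[0,0,0]}]' 0.075 && python3 -m pendant '[{"linear":[0,0,-0.02],"twist":[0,0,0]},{"linear":[0,0,-0.06],"twist":[0,0,0]},{"linear":[0,0,-0.11],"twist":[0,0,0]},{"linear":[0,0,-0.16],"twist":[0,0,0]},{"linear":[0,0,-0.2],"twist":[0,0,0]},{"linear":[0,0,-0.2],"twist":[0,0,0]},{"linear":[0,0,-0.2],"twist":[0,0,0]}]'
python3 - <<'E'
from h import *
im=manip.snapshot("side")[:,:,::-1]
a=[]
for P,w in(([.521,-.2145,.07],30),([.51,.222,.05],50)):
    u,v=proj("side",P)[0].astype(int); a.append(cv2.resize(im[v-w:v+w,u-w:u+w],(400,400),interpolation=cv2.INTER_CUBIC))
cv2.imwrite("pics/end.png",np.hstack(a))
E
```

```text
clock: 18.15
tcp_pos: [0.5211, -0.2144, 0.0677]
tool_rot: [0.219, 0.976, 0.0, -0.0]
contact_force: [0.3, 0.1, -0.4]
grip_width: 0.823
finger_force: 0.0
clock: 19.02
tcp_pos: [0.521, -0.2143, 0.268]
tool_rot: [0.219, 0.976, 0.0, -0.0]
contact_force: [-1.0, -0.4, -0.7]
grip_width: 0.823
finger_force: 0.0
```

View pics/end.png

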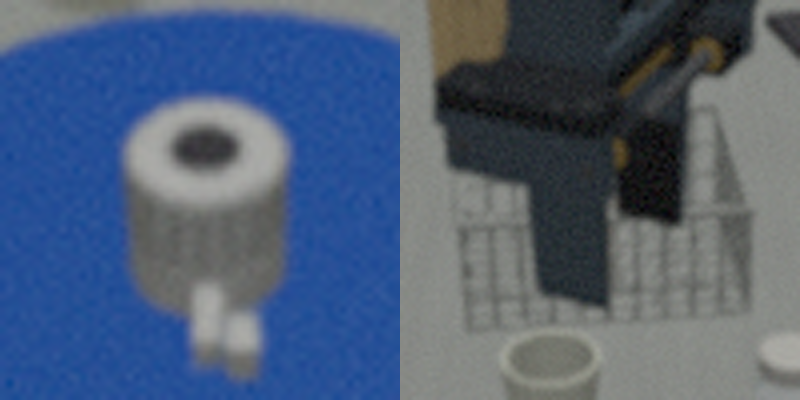

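The pointer (208,325) sits flush against the lug (243,340). The gripper hides the panel in this view, but the earlier picture showed it standing in the basket and nothing has touched it since. Handing in.

```bash
python3 -c "
from station import manip
print(manip.hand_in())"
```

```text
the job is handed in; nothing more can be done
None
```

The job is handed in: the rejected panel was left standing in the wire basket, though the gripper hid it in the last picture, and the lock ring is turned counter-clockwise until its pointer rests against the stop lug, at about 19 of the 67 s allowed.

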